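Sort press sleeves by length under the gauge bars

ROBOT

A 6-joint arm with a two-finger parallel gripper is mounted at the origin on a cart in front of the work surface, level with it; the furniture and walls round the work are solid. World frame = base frame: x ahead of the robot, y to its left, z up, the work surface at z = 0. Lengths are in m, angles in rad, forces in N, time in s.
With the tool pointing down it reaches from about 0.325 to 0.875 m from the base axis. Payload 4.4 kg.
Tool frame: the origin (TCP) lies between the finger pads; the fingertips stand 17 mm ahead of it and the grasp point (between the pads) lies 2 mm behind it; z points along the fingers, x is the direction in which the jaws open and shut, and the axes are right-handed (so a half turn about z gives the same grasp; the last joint's range is limited). The gripper opens to 85 mm and grips with 20 to 120 N. Pads are 22 mm wide; open, the fingers measure 114 mm over their backs; the gripper's body (76 mm by 85 mm) begins 54 mm behind the grasp point. The pads swing forward as they close: fully open they stand 13 mm farther back than shut.
Start: joints at [-1.375, 0.207, 1.542, -0, 1.393, -0.15], TCP at [0.195, -0.541, 0.248] pointing down, gripper open.
Joint ranges: [-2.73, 2.73], [-0.86, 2.22], [0.23, 2.46], [-1.11, 4.25], [0.08, 2.63], [-2.82, 2.82]. Speed limits (rad/s): [2.79, 2.79, 3.14, 3.14, 3.14, 3.14].

INTERFACE

Orientations are given as a unit quaternion [x, y, z, w].
In Python, from station import * gives the robot as it stands.
- The arm moves only by the tool step_arm, never from a script. Its argument "steps" is a list of rows, each a list of 7 numbers: the shift along the tool's x, y, z in mm, then the turn, a rotation vector about the tool's x, y, z in degrees, then the opening in per cent of the stroke, from 0 (shut) to 100 (fully open). In form: [[x, y, z, ax, ay, az, fingers], ...]. A call has exactly 10 rows; each row shifts and turns the pose as measured when the row begins, along the tool's axes as they then stand; what a row does not reach is not made up. A row lasts 1/8 s, in which the tool goes at most 62.5 mm and 10.7 degrees, less where a joint would pass 70% of its speed; a pose out of reach is approached as far as the arm can. A call with a gripper value outside its range is refused whole. The fingers move at their own pace and stop on an object; "squeeze" is the grip in N (left out, the last holds). Time passes only in rows, so rows that do not move let the fingers close, or fill a call up. It gives the time, the measured TCP pose, the force and the opening at its end, in the units of the state.
- state(): the state, without advancing time (a new reading comes with each control period).
- get_image(name): name is "scene" or "top" or "wrist"; returns a dict with "color" (480x640x3 uint8, red, green, blue), "K" (3x3 intrinsics, pixels), "R" (3x3) and "t" (3): a world point X has camera coordinates R X + t; the wrist camera has in their place "tool_from_camera" (4x4, takes a point from camera to tool coordinates, whose origin is the TCP and whose axes are the tool frame's). Camera axes: x right, y down, z forward; pixel columns grow to the right and rows downward; lengths in m; the calibration is good to about 2 mm. A picture is of the moment at which its call begins: read the wrist's pose just before it. There is no depth.
- sign_off(): hands the job in, once; it reports no verdict.
Trained networks look in a picture, given as the dict that the camera call returned (one of the last four; its "shot" number tells which), for a name from the list of things; names that differ only in an ending like _2 or _b are one class to them, and where a whole thing is asked for, a point or a joint stands for the part that bears it (a point fixed in the world has none). Each returns a list of dicts, best first, with "score" (0 to 1); they miss things now and then, are a little off and sometimes report something else, mostly with a low value. They report only what shows in the picture. A call takes as long as a camera call. They do not tell look-alikes from the thing itself.
- spot_in(picture, target): "extent" ([left, top, right, bottom] in pixels, round what is visible of it).
- masks_of(picture, target): "mask" (480x640 bool, what is visible of it) and "extent" ([left, top, right, bottom] in pixels, round what is visible of it).
The state is a dict: "t": time; "q": joint angles; "qvel": joint speeds; "joint_torque": joint torques, N m; "tool_pos": TCP position; "eef_rot": TCP orientation; "contact_force": force on the tool from outside, world axes, zero at the start; "wrist_torque": the same for the moment, N m; "opening": finger opening in m.
Only numpy, scipy, OpenCV 4.12 (cv2) and the standard library are available. Lean on these libraries where they do the work, as an engineer would, in place of code of your own. Each camera call takes 0.05 s, during which the arm holds its last target. There are 200 camera calls.

TASK

Sort the four brass press sleeves by length into the two rows of the sleeve rack, the two long ones in one row and the two short ones in the other: push each in from the front, under the gauge bar over the row, until the row is home against its end stop. The long sleeves pass only under the higher bar and the short ones belong under the lower; the two bars can be swapped and may be either way round today, so try a long sleeve gently, and never force one that stops at a bar. Leave all sleeves standing and do not disturb the other things on the bench.

Things in the scene. Friction and masses are not known exactly. Their poses are not given: they have to be found in the camera images.
- sleeve_long_1: plain brass press sleeve standing upright on the bench, 30 mm in diameter, 42 mm long (one of the two long ones); origin at the centre of its underside, z along its axis
- sleeve_long_2: plain brass press sleeve standing upright on the bench, 30 mm in diameter, 42 mm long (one of the two long ones); origin at the centre of its underside, z along its axis
- sleeve_short_1: plain brass press sleeve standing upright on the bench, 30 mm in diameter, 36 mm long (one of the two short ones); origin at the centre of its underside, z along its axis
- sleeve_short_2: plain brass press sleeve standing upright on the bench, 30 mm in diameter, 36 mm long (one of the two short ones); origin at the centre of its underside, z along its axis
- sleeve_rack: aluminium sleeve rack fixed to the bench, two rows side by side. Origin on the bench, mid-mouth, in the plane of the gauge bars' front faces; x points into the rows (away from the robot), y left. The bench is the rows' floor. In front (x -27 to 0 mm) are flared guide rails only 6 mm high, 46 mm apart at the front, 36 mm at the mouth; fingers pass above them.
- row_left (a point): middle of the left row's mouth, on the bench under the bar's front face; axes as the rack's. The row is 33 mm wide between walls (39 mm high under the bar, 20 mm behind it); its end stop is at x = 55 mm, so in a full row the sleeves' centres stand at about x = 40 and x = 10 mm.
- row_right (a point): the same for the right row, 60 mm beside the left one. A steel gauge bar (brass screws on top, up to 63 mm high) covers each row over x = 0 to 34 mm: one bar leaves 39 mm clear under it, the other 45 mm; it is not known which is over which row. A sleeve too long for its bar stops with its centre at x = -15 mm.
- hex_keys: bystander: red folding hex-key set, 31 x 86 x 22 mm; origin at the centre of its underside
- marker: bystander: black and red marker pen lying down, 135 mm; origin at the centre of its underside
- glue_tube: bystander: yellow glue tube, 34 x 112 x 20 mm; origin at the centre of its underside
- iron_head_1: bystander: silver iron club head lying flat, 79 x 88 x 11 mm; origin at the centre of its underside
- ferrule_black: bystander: small black ferrule standing on end, 14 mm across, 22 mm high; origin at the centre of its underside
- ferrule_red: bystander: small red ferrule standing on end, 14 mm across, 22 mm high; origin at the centre of its underside
There are look-alikes about, which are no part of the job. What is shaped like the sleeve_long_1 but blue or red is not meant.

How it is judged:
By the outcome, as a careful person would: the job done as asked, in the order asked, and still so for the second after the job is handed in, with the robot touching nothing.
It also fails if it takes over 72 s, if anything falls off the work surface, if the arm or the gripper's body presses on something with over 40 N, if the wrist force passes 120 N, or if a joint passes its speed limit or range.

## Working session

There is one attempt and no reset: what is moved stays moved. The work goes in short steps, Python scripts to look and compute and a tool call to move; the robot and the scene stay as the last step left them, time stands still between calls to the robot, and variables do not carry over. Pictures are saved under pics/ and viewed, about 8 in all and at most 12, crops included, and the job is handed in when it is done.

Besides the shell and the picture viewer there is one more tool, called after "Emit:" in YAML: its name, and indented under it one key for each argument. step_arm: Moves the arm, as the interface text tells. Its arguments: {"type":"object","properties":{"steps":{"type":"array","items":{"type":"array","items":{"type":"number"}}},"squeeze":{"type":"number"}},"required":["steps"]}

```bash
mkdir -p pics; ls; cat > h.py <<'E'
from station import *
import numpy as np, cv2
def save(p,n,box=None,s=1):
    c=p["color"][:,:,::-1]
    if box: c=c[box[1]:box[3],box[0]:box[2]]
    cv2.imwrite("pics/"+n,cv2.resize(c,None,fx=s,fy=s,interpolation=cv2.INTER_CUBIC))
def ray(p,u,v,z):
    K,R,t=[np.array(p[k]) for k in("K","R","t")]
    d=R.T@np.linalg.solve(K,[u,v,1]);o=-R.T@t
    return o+d*(z-o[2])/d[2]
def proj(p,X):
    c=np.array(p["R"])@np.array(X)+np.array(p["t"]);w=np.array(p["K"])@c;return w[:2]/w[2]
E
python3 - <<'E'
from h import *
s=state();print(s["t"],s["tool_pos"],s["eef_rot"],s["opening"])
for n in("top","scene"):
    p=get_image(n);save(p,n+"0.png",s=1.25)
    print(n,np.round(-np.array(p["R"]).T@p["t"],3))
    for k in("sleeve_long_1","sleeve_short_1","sleeve_rack"):
        for d in spot_in(p,k):
            l,t,r,b=d["extent"];print(k,round(d["score"],2),np.round(d["extent"]),np.round(ray(p,(l+r)/2,(t+b)/2,.02),3))
E
```

```text
pics
0.0 [ 0.19525886 -0.54005697  0.24708531] [ 8.18478810e-01 -5.74535514e-01 -8.50625792e-04 -8.10562711e-04] 0.08524579056117808
top [ 0.308 -0.285  1.41 ]
sleeve_long_1 0.72 [259. 199. 276. 215.] [ 0.58  -0.161  0.02 ]
sleeve_long_1 0.65 [232. 217. 244. 236.] [ 0.536 -0.093  0.02 ]
sleeve_long_1 0.63 [248. 286. 258. 304.] [ 0.381 -0.128  0.02 ]
sleeve_long_1 0.59 [249. 249. 262. 260.] [ 0.472 -0.133  0.02 ]
sleeve_long_1 0.42 [275. 252. 288. 265.] [ 0.461 -0.192  0.02 ]
sleeve_short_1 0.63 [309. 262. 323. 278.] [ 0.433 -0.27   0.02 ]
sleeve_short_1 0.48 [334. 285. 349. 297.] [ 0.387 -0.326  0.02 ]
sleeve_rack 0.57 [285. 172. 362. 222.] [ 0.602 -0.29   0.02 ]
scene [-0.285 -0.972  0.616]
sleeve_long_1 0.81 [297. 222. 307. 241.] [ 0.578 -0.157  0.02 ]
sleeve_long_1 0.79 [251. 234. 266. 258.] [ 0.469 -0.136  0.02 ]
sleeve_long_1 0.78 [212. 253. 230. 274.] [ 0.372 -0.132  0.02 ]
sleeve_long_1 0.48 [272. 256. 282. 268.] [ 0.446 -0.211  0.02 ]
sleeve_long_1 0.46 [261. 226. 273. 240.] [ 0.523 -0.106  0.02 ]
sleeve_short_1 0.9 [287. 264. 300. 289.] [ 0.43  -0.272  0.02 ]
sleeve_short_1 0.84 [290. 284. 309. 310.] [ 0.385 -0.329  0.02 ]
sleeve_rack 0.62 [319. 231. 392. 278.] [ 0.574 -0.305  0.02 ]
```

View pics/top0.png

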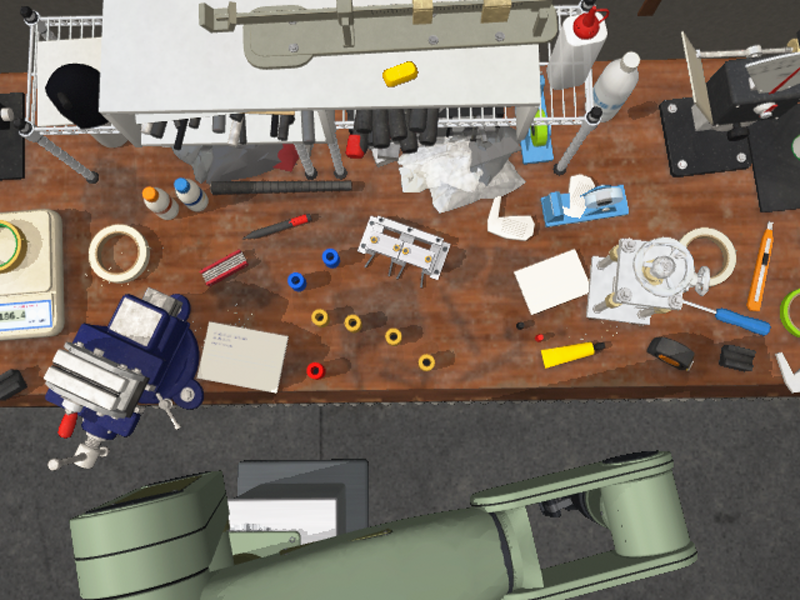

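View pics/scene0.png

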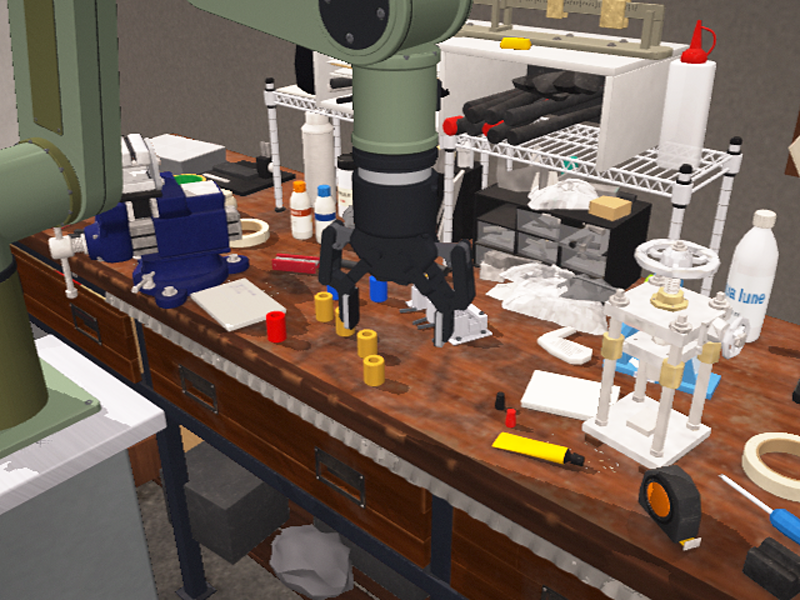

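The four brass sleeves are at top-image pixels (orig) A(255,254), B(282,258), C(314,269) and D(341,290). The look-alikes are two blue ones at (237,237) and (264,206) and a red one at (253,296). The rack is at (323,198), turned about -17°. Next I look from closer with the wrist camera.

```bash
cat >> h.py <<'E'
from scipy.spatial.transform import Rotation as Ro
def pose():
    s=state();return np.array(s["tool_pos"]),Ro.from_quat(s["eef_rot"])
def wrist():
    P,R=pose();p=get_image("wrist");T=np.array(p["tool_from_camera"])
    M=np.eye(4);M[:3,:3]=R.as_matrix();M[:3,3]=P;W=np.linalg.inv(M@T)
    p["R"]=W[:3,:3];p["t"]=W[:3,3];return p
def to(x,y,z,yaw,show=True):
    """total shift (mm, present tool axes) and turn (deg about tool axes) to a down pose with tool x at yaw"""
    P,R=pose();yw=np.radians(yaw)
    G=np.array([[np.cos(yw),np.sin(yw),0],[np.sin(yw),-np.cos(yw),0],[0,0,-1]])
    d=R.inv().apply(np.array([x,y,z])-P)*1e3
    w=np.degrees((R.inv()*Ro.from_matrix(G)).as_rotvec())
    X=R.apply([1,0,0]);print("yaw",round(float(np.degrees(np.arctan2(X[1],X[0]))),1),"pos",np.round(P,4),"shift",np.round(d,1),"turn",np.round(w,1))
E
python3 - <<'E'
from h import *
p=get_image("wrist");print(np.round(p["tool_from_camera"],3),np.round(p["K"]))
to(.36,-.25,.32,-105); to(.36,-.25,.32,-70.2)
E
```

```text
[[ 1.     0.001 -0.002 -0.   ]
 [-0.     0.948  0.32  -0.083]
 [ 0.002 -0.32   0.948 -0.125]
 [ 0.     0.     0.     1.   ]] [[357.   0. 322.]
 [  0. 357. 238.]
 [  0.   0.   1.]]
yaw -70.1 pos [ 0.1954 -0.5407  0.2482] shift [-217.5 -253.6  -71.8] turn [ 0.   0.  34.9]
yaw -70.1 pos [ 0.1954 -0.5407  0.2482] shift [-217.5 -253.6  -71.8] turn [-0.   0.   0.1]
```

```bash
cat >> h.py <<'E'
def plan(x,y,z,yaw,n,turn=None):
    """rows as suggestion: equal world steps and yaw steps over n rows"""
    P,R=pose();X=R.apply([1,0,0]);a=np.degrees(np.arctan2(X[1],X[0]))
    da=turn if turn is not None else (yaw-a+180)%360-180
    d=(np.array([x,y,z])-P)*1e3/n
    print("at",np.round(P,4),"yaw",round(a,1),"force",np.round(state()["contact_force"],1),"open",round(state()["opening"],4),"t",round(state()["t"],2))
    for i in range(n):
        w=np.radians(a+da*i/n);c,s=np.cos(w),np.sin(w)
        print([round(float(v),1) for v in (c*d[0]+s*d[1],s*d[0]-c*d[1],-d[2],0,0,-da/n)])
E
python3 -c "
from h import *
plan(.42,-.21,.22,75,15)"
```

```text
at [ 0.1954 -0.5407  0.2482] yaw -70.1 force [-0.6 -0.  -0.3] open 0.0855 t 0.45
[-15.6, -21.6, 1.9, 0.0, 0.0, -9.7]
[-11.8, -23.9, 1.9, 0.0, 0.0, -9.7]
[-7.6, -25.5, 1.9, 0.0, 0.0, -9.7]
[-3.2, -26.5, 1.9, 0.0, 0.0, -9.7]
[1.3, -26.6, 1.9, 0.0, 0.0, -9.7]
[5.7, -26.0, 1.9, 0.0, 0.0, -9.7]
[10.0, -24.7, 1.9, 0.0, 0.0, -9.7]
[14.0, -22.7, 1.9, 0.0, 0.0, -9.7]
[17.6, -20.0, 1.9, 0.0, 0.0, -9.7]
[20.7, -16.7, 1.9, 0.0, 0.0, -9.7]
[23.3, -13.0, 1.9, 0.0, 0.0, -9.7]
[25.1, -8.9, 1.9, 0.0, 0.0, -9.7]
[26.3, -4.6, 1.9, 0.0, 0.0, -9.7]
[26.6, -0.1, 1.9, 0.0, 0.0, -9.7]
[26.3, 4.4, 1.9, 0.0, 0.0, -9.7]
```

Emit:
step_arm:
  steps:
    - [-16,-22,2,0,0,-9.7,55]
    - [-12,-24,2,0,0,-9.7,55]
    - [-8,-26,2,0,0,-9.7,55]
    - [-3,-26,2,0,0,-9.7,55]
    - [1,-27,2,0,0,-9.7,55]
    - [6,-26,2,0,0,-9.7,55]
    - [10,-25,2,0,0,-9.7,55]
    - [14,-23,2,0,0,-9.7,55]
    - [18,-20,2,0,0,-9.7,55]
    - [21,-17,2,0,0,-9.7,55]
  squeeze: 30

```text
t: 1.7
tool_pos: [0.3439, -0.3097, 0.2287]
eef_rot: [0.966, 0.258, 0.001, 0.002]
contact_force: [0.1, -0.1, -0.7]
opening: 0.0471
```

```bash
python3 -c "
from h import *
plan(.42,-.21,.22,75,7)"
```

```text
at [ 0.3439 -0.3097  0.2287] yaw 29.9 force [ 0.1 -0.1 -0.7] open 0.0471 t 1.7
[16.5, -6.9, 1.2, 0.0, 0.0, -6.4]
[17.2, -5.0, 1.2, 0.0, 0.0, -6.4]
[17.7, -3.1, 1.2, 0.0, 0.0, -6.4]
[17.9, -1.1, 1.2, 0.0, 0.0, -6.4]
[17.9, 0.9, 1.2, 0.0, 0.0, -6.4]
[17.7, 3.0, 1.2, 0.0, 0.0, -6.4]
[17.2, 4.9, 1.2, 0.0, 0.0, -6.4]
```

Emit:
step_arm:
  steps:
    - [17,-7,1,0,0,-6.4,55]
    - [17,-5,1,0,0,-6.4,55]
    - [18,-3,1,0,0,-6.4,55]
    - [18,-1,1,0,0,-6.4,55]
    - [18,1,1,0,0,-6.4,55]
    - [18,3,1,0,0,-6.4,55]
    - [17,5,1,0,0,-6.4,55]
    - [0,0,0,0,0,0,55]
    - [0,0,0,0,0,0,55]
    - [0,0,0,0,0,0,55]

```text
t: 2.95
tool_pos: [0.4227, -0.2048, 0.2227]
eef_rot: [0.787, 0.617, -0.0, 0.004]
contact_force: [-0.0, 0.2, 0.9]
opening: 0.047
```

```bash
python3 - <<'E'
from h import *
p=wrist();save(p,"w1.png",s=1.25)
np.savez("w1.npz",**{k:np.array(p[k]) for k in("color","K","R","t")})
print(pose()[0])
for k in("sleeve_long_1","sleeve_short_1","sleeve_rack"):
    for d in spot_in(p,k):
        l,t,r,b=d["extent"];print(k,round(d["score"],2),np.round(d["extent"]),np.round(ray(p,(l+r)/2,(t+b)/2,.02),3))
E
```

```text
[ 0.42268964 -0.20481365  0.2226966 ]
sleeve_long_1 0.93 [436. 271. 483. 317.] [ 0.543 -0.09   0.02 ]
sleeve_long_1 0.9 [329. 225. 364. 266.] [ 0.464 -0.19   0.02 ]
sleeve_long_1 0.81 [375. 122. 420. 157.] [ 0.377 -0.125  0.02 ]
sleeve_long_1 0.62 [386. 224. 428. 264.] [ 0.476 -0.133  0.02 ]
sleeve_long_1 0.58 [254. 324. 363. 417.] [ 0.598 -0.264  0.02 ]
sleeve_short_1 0.81 [249. 218. 282. 259.] [ 0.438 -0.265  0.02 ]
sleeve_short_1 0.68 [167. 189. 210. 224.] [ 0.391 -0.326  0.02 ]
sleeve_rack 0.91 [255. 324. 360. 420.] [ 0.6   -0.265  0.02 ]
```

View pics/w1.png

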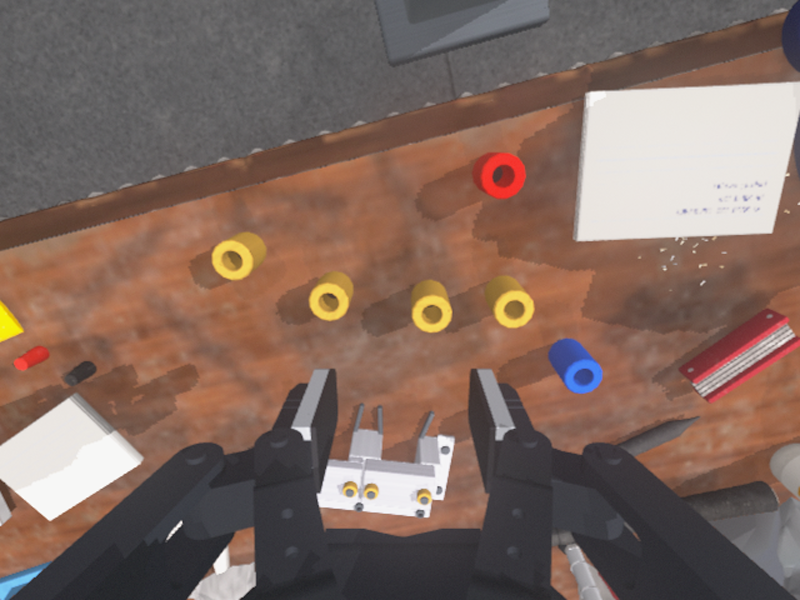

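The brass sleeves are at (view px) D(237,258), C(331,298), B(432,307) and A(511,304). Blue and red are distinct, and the rack is partly hidden by the fingers. I fit cylinder silhouettes to get the lengths, then move forward to see the rack.

```bash
cat >> h.py <<'E'
from scipy.optimize import minimize
def sil(p,x,y,h,S=4,r=.015):
    a=np.linspace(0,2*np.pi,48)
    pts=np.array([proj(p,[x+r*np.cos(t),y+r*np.sin(t),z]) for z in(0,h) for t in a])
    return pts
def brass(p):
    hsv=cv2.cvtColor(p["color"],cv2.COLOR_RGB2HSV)
    return cv2.inRange(hsv,(17,110,60),(32,255,255))
def fit(p,x0,y0,verbose=True):
    u,v=proj(p,[x0,y0,.02]).astype(int);w=45;S=4
    m=brass(p);n,l,st,ce=cv2.connectedComponentsWithStats(m)
    i=1+np.argmin(np.hypot(*(ce[1:]-[u,v]).T)+1e3*(st[1:,4]<60))
    c=max(cv2.findContours((l==i).astype(np.uint8),cv2.RETR_EXTERNAL,cv2.CHAIN_APPROX_NONE)[0],key=len)
    f=np.zeros(m.shape,np.uint8);cv2.drawContours(f,[c],-1,1,-1)
    cu,cv_=ce[i].astype(int);o=np.array([cu-w,cv_-w])
    f=f[o[1]:o[1]+2*w,o[0]:o[0]+2*w];F=cv2.resize(f,None,fx=S,fy=S,interpolation=cv2.INTER_NEAREST)
    def cost(q):
        P=sil(p,q[0],q[1],q[2]);H=cv2.convexHull(((P-o+.5)*S*16).astype(np.int32))
        I=np.zeros_like(F);cv2.fillConvexPoly(I,H,1,shift=4)
        return float((I!=F).sum())/S/S
    out=[]
    for h in(.036,.042):
        r=minimize(lambda q:cost([q[0],q[1],h]),[x0,y0],method="Nelder-Mead",options=dict(initial_simplex=[[x0,y0],[x0+.008,y0],[x0,y0+.008]]))
        out.append((h,np.round(r.x,4),round(r.fun,1)))
    r=minimize(cost,[*out[0][1],.039],method="Nelder-Mead",options=dict(initial_simplex=[[*out[0][1],.036],[*out[1][1],.042],[*(out[0][1]+[.003,0]),.039],[*(out[0][1]+[0,.003]),.039]]))
    print(out,"free",np.round(r.x,4),round(r.fun,1))
E
python3 - <<'E'
from h import *
p=dict(np.load("w1.npz"))
for q in((.474,-.133),(.464,-.19),(.436,-.266),(.390,-.326)): fit(p,*q)
plan(.55,-.26,.22,75,3)
E
```

```text
[(0.036, array([ 0.4731, -0.1331]), np.float64(42.1)), (0.042, array([ 0.4716, -0.1335]), np.float64(106.7))] free [ 0.473  -0.1331  0.0364] 40.7
[(0.036, array([ 0.4625, -0.1928]), np.float64(33.6)), (0.042, array([ 0.4606, -0.1926]), np.float64(70.7))] free [ 0.4619 -0.1927  0.0375] 28.8
[(0.036, array([ 0.4359, -0.2651]), np.float64(78.0)), (0.042, array([ 0.4346, -0.2641]), np.float64(170.6))] free [ 0.4367 -0.2658  0.0316] 35.2
[(0.036, array([ 0.3888, -0.3229]), np.float64(99.0)), (0.042, array([ 0.388 , -0.3199]), np.float64(212.8))] free [ 0.3892 -0.3244  0.032 ] 44.5
at [ 0.4228 -0.2046  0.2227] yaw 76.2 force [-0.7  0.1  0. ] open 0.0467 t 3.15
[-7.8, 45.6, 0.9, 0.0, 0.0, 0.4]
[-7.5, 45.6, 0.9, 0.0, 0.0, 0.4]
[-7.2, 45.7, 0.9, 0.0, 0.0, 0.4]
```

Relative heights are A 36.4 and B 37.5 against C 31.6 and D 32.0 mm. The mask reads about 5 mm short throughout, so A and B are long and C and D short, which agrees with the detector classes.

Emit:
step_arm:
  steps:
    - [-8,46,1,0,0,0.4,55]
    - [-8,46,1,0,0,0.4,55]
    - [-7,46,1,0,0,0.4,55]
    - [0,0,0,0,0,0,55]
    - [0,0,0,0,0,0,55]
    - [0,0,0,0,0,0,55]
    - [0,0,0,0,0,0,55]
    - [0,0,0,0,0,0,55]
    - [0,0,0,0,0,0,55]
    - [0,0,0,0,0,0,55]

```text
t: 4.4
tool_pos: [0.5496, -0.2616, 0.2194]
eef_rot: [0.795, 0.607, -0.001, 0.002]
contact_force: [-0.2, -0.1, 0.3]
opening: 0.047
```

```bash
python3 - <<'E'
from h import *
p=wrist()
np.savez("w2.npz",**{k:np.array(p[k]) for k in("color","K","R","t")})
print(pose()[0])
for d in spot_in(p,"sleeve_rack"):
    l,t,r,b=d["extent"];print(round(d["score"],2),np.round(d["extent"]),np.round(ray(p,(l+r)/2,(t+b)/2,.02),3))
u,v=proj(p,[.59,-.275,.02]).astype(int);print(u,v)
x0=max(0,u-130);y0=max(0,min(v-100,280));print(x0,y0)
save(p,"w2.png",(x0,y0,x0+260,y0+200),3)
for q in((.474,-.133),(.464,-.19),(.436,-.266)): fit(p,*q)
E
```

```text
[ 0.54968536 -0.26166531  0.21944554]
0.86 [233. 199. 397. 311.] [ 0.591 -0.28   0.02 ]
319 253
189 153
[(0.036, array([ 0.4719, -0.1323]), np.float64(46.8)), (0.042, array([ 0.4721, -0.1343]), np.float64(136.6))] free [ 0.472  -0.1325  0.0366] 47.3
[(0.036, array([ 0.4611, -0.192 ]), np.float64(38.4)), (0.042, array([ 0.4615, -0.1929]), np.float64(86.1))] free [ 0.4611 -0.1918  0.0346] 37.2
[(0.036, array([ 0.4364, -0.2651]), np.float64(86.9)), (0.042, array([ 0.4376, -0.2646]), np.float64(148.5))] free [ 0.4355 -0.2658  0.0278] 34.9
```

View pics/w2.png

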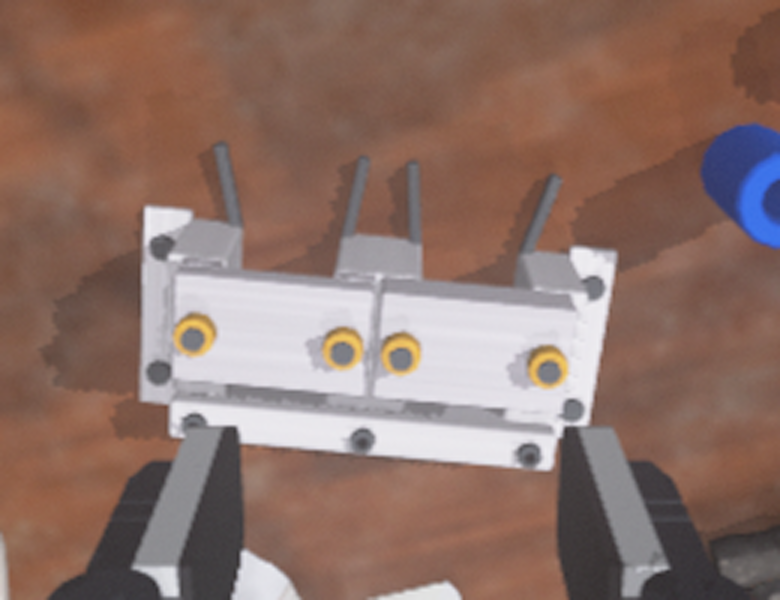

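The right row is at image left and the left row at image right. Rail tips (crop px) are at (220,146), (362,160), (412,163) and (554,178). From these I compute the rack pose.

```bash
python3 - <<'E'
from h import *
p=dict(np.load("w2.npz"))
f=np.array([ray(p,189+u/3,153+v/3,.006)[:2] for u,v in((220,146),(362,160),(412,163),(554,178))])
m=np.array([ray(p,189+u/3,153+v/3,.006)[:2] for u,v in((238,236),(345,246),(418,250),(524,258))])
print(np.round(f,4),np.round(m,4))
R,L=f[:2].mean(0),f[2:].mean(0);y=(L-R);print("sep",np.linalg.norm(y),"wid",np.linalg.norm(f[1]-f[0]),np.linalg.norm(f[3]-f[2]),np.linalg.norm(m[1]-m[0]),np.linalg.norm(m[3]-m[2]))
Rm,Lm=m[:2].mean(0),m[2:].mean(0);print("mouth",Rm,Lm,np.linalg.norm(Rm-R))
for v in(y,Lm-Rm,f[3]-f[0],m[3]-m[0]):print("yaw y-axis",np.degrees(np.arctan2(v[1],v[0])))
# screw heads of the end/flange plates
E
```

```text
[[ 0.5293 -0.3158]
 [ 0.5458 -0.273 ]
 [ 0.551  -0.2576]
 [ 0.5679 -0.2144]] [[ 0.5598 -0.3196]
 [ 0.5724 -0.2864]
 [ 0.5801 -0.2634]
 [ 0.5921 -0.23  ]]
sep 0.062335151799930794 wid 0.045897916290617916 0.04640912493272848 0.03553567707663809 0.0354272188640971
mouth [ 0.56609338 -0.30302353] [ 0.58609762 -0.24671972] 0.02983753094919786
yaw y-axis 69.44787255568993
yaw y-axis 70.44032775428282
yaw y-axis 69.17622265932162
yaw y-axis 70.17042692864604
```

```bash
python3 -c "
from h import *
plan(.472,-.133,.09,70,4)"
```

```text
at [ 0.5497 -0.2617  0.2194] yaw 74.7 force [-1.1  0.4 -1.8] open 0.0467 t 4.5
[25.9, -27.2, 32.3, 0.0, 0.0, 1.2]
[25.4, -27.7, 32.3, 0.0, 0.0, 1.2]
[24.8, -28.3, 32.3, 0.0, 0.0, 1.2]
[24.2, -28.8, 32.3, 0.0, 0.0, 1.2]
```

Emit:
step_arm:
  steps:
    - [26,-27,32,0,0,1.2,55]
    - [25,-28,32,0,0,1.2,55]
    - [25,-28,32,0,0,1.2,55]
    - [24,-29,32,0,0,1.2,55]
    - [0,0,0,0,0,0,55]
    - [0,0,0,0,0,0,55]
    - [0,0,0,0,0,0,55]
    - [0,0,0,0,0,0,55]
    - [0,0,0,0,0,0,55]
    - [0,0,0,0,0,0,55]

```text
t: 5.75
tool_pos: [0.4762, -0.1356, 0.0915]
eef_rot: [0.821, 0.571, 0.002, 0.009]
contact_force: [0.0, -0.6, 0.6]
opening: 0.0471
```

```bash
python3 - <<'E'
from h import *
p=wrist();save(p,"w3.png",(120,80,560,480),1.7)
for q in((.472,-.133),(.461,-.1925)):
    print(proj(p,[*q,.042]));fit(p,*q)
to(.472,-.133,.028,70)
E
```

```text
[323.18696752 270.66871897]
[(0.036, array([ 0.4735, -0.1342]), np.float64(101.2)), (0.042, array([ 0.4715, -0.1333]), np.float64(247.2))] free [ 0.4728 -0.1339  0.0376] 68.2
[212.94195501 287.97517498]
[(0.036, array([ 0.4627, -0.1946]), np.float64(153.7)), (0.042, array([ 0.4606, -0.1918]), np.float64(244.2))] free [ 0.4617 -0.1933  0.0386] 64.4
yaw 69.6 pos [ 0.4762 -0.1355  0.0915] shift [ 1.4 -5.8 63.4] turn [ 0.9  0.4 -0.4]
```

View pics/w3.png

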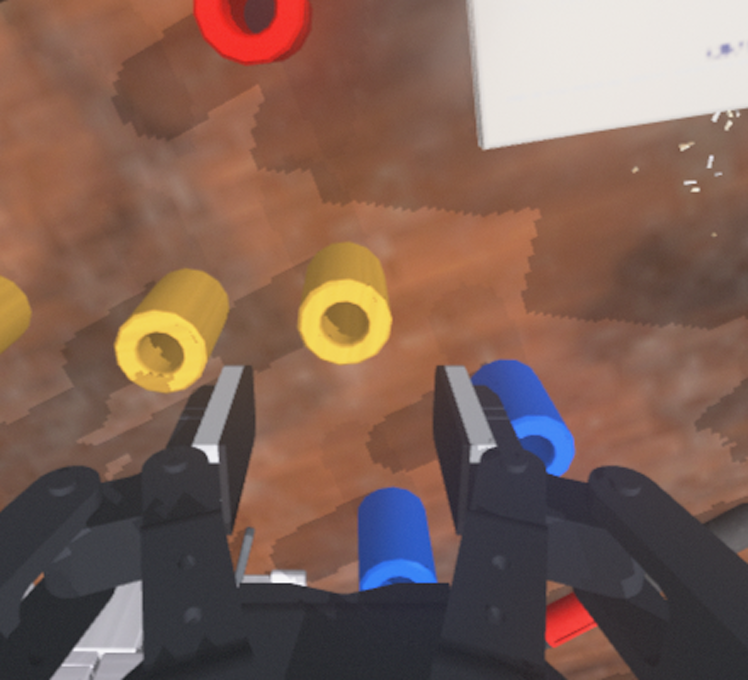

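Sleeve A stands centred between the jaws at view px (345,320), with B clear to the left. Descend and grip.

Emit:
step_arm:
  steps:
    - [0,-5,15,0.9,0.4,0,55]
    - [0,0,20,0,0,0,55]
    - [0,0,20,0,0,0,55]
    - [0,0,8,0,0,0,55]
    - [0,0,0,0,0,0,55]
    - [0,0,0,0,0,0,25]
    - [0,0,0,0,0,0,20]
    - [0,0,0,0,0,0,20]
    - [0,0,0,0,0,0,20]
    - [0,0,0,0,0,0,20]
  squeeze: 30

```text
t: 7.05
tool_pos: [0.4705, -0.1337, 0.0251]
eef_rot: [0.821, 0.571, -0.0, -0.001]
contact_force: [0.1, -0.5, -2.3]
opening: 0.0291
```

```bash
cat >> h.py <<'E'
O=np.array([.5745,-.2745]);ux=np.array([np.cos(np.radians(-20)),np.sin(np.radians(-20))]);uy=np.array([-ux[1],ux[0]])
def rk(x,y): return O+x/1e3*ux+y/1e3*uy
def inrk():
    P,R=pose();d=P[:2]-O;return np.round([d@ux*1e3,d@uy*1e3,P[2]*1e3],1)
E
python3 - <<'E'
from h import *
q=rk(-42,-30);print(q,inrk());to(*q,.09,70);s=state();print(s["contact_force"],s["opening"])
E
```

```text
[ 0.52477231 -0.28832593] [-145.9   96.8   25.1]
yaw 69.6 pos [ 0.4705 -0.1337  0.0251] shift [-126.   104.6  -65.2] turn [-0.1 -0.1 -0.4]
[ 0.10306597 -0.46261888 -2.27419414] 0.02912617826544421
```

Emit:
step_arm:
  steps:
    - [0,0,-33,0,0,0,20]
    - [0,0,-32,0,0,0,20]
    - [-32,26,0,0,0,0,20]
    - [-32,26,0,0,0,0,20]
    - [-31,26,0,0,0,0,20]
    - [-31,26,0,0,0,0,20]
    - [0,0,0,0,0,0,20]
    - [0,0,15,0,0,0,20]
    - [0,0,15,0,0,0,20]
    - [0,0,0,0,0,0,20]

```text
t: 8.3
tool_pos: [0.5228, -0.2881, 0.0573]
eef_rot: [0.82, 0.572, -0.001, -0.004]
contact_force: [-1.1, 0.1, -0.4]
opening: 0.0293
```

```bash
python3 - <<'E'
from h import *
p=wrist();save(p,"w4.png",(140,80,500,380),2)
print(inrk(),state()["opening"]);to(*rk(-42,-30),.0265,70)
E
```

```text
[-43.4 -30.6  58. ] 0.029139810621084103
yaw 69.8 pos [ 0.5232 -0.2885  0.058 ] shift [ 0.6  1.6 31.5] turn [-0.4 -0.2 -0.2]
```

View pics/w4.png

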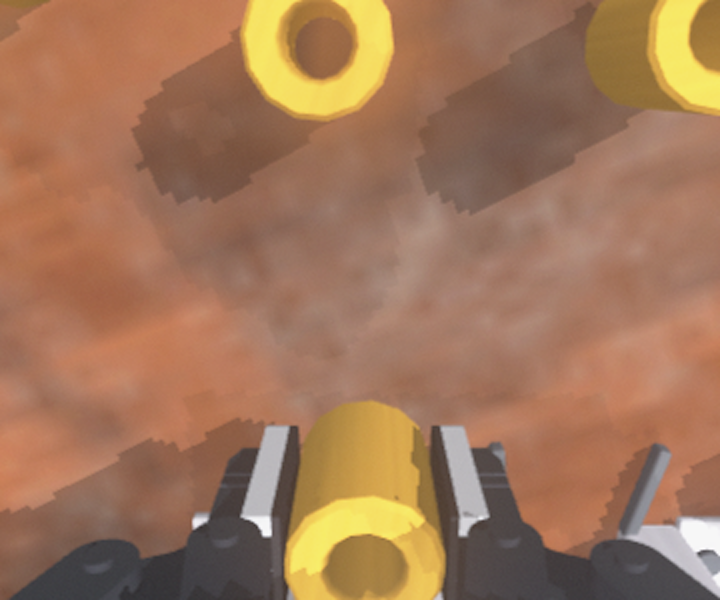

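Held upright, C and B well behind. Lower and slide in between the rails, up to about 2 mm short of the bar.

Emit:
step_arm:
  steps:
    - [0,2,12,0,0,0,20]
    - [0,0,12,0,0,0,20]
    - [0,0,6,0,0,0,20]
    - [0,0,1,0,0,0,20]
    - [0,8,0,0,0,0,20]
    - [0,8,0,0,0,0,20]
    - [0,7,0,0,0,0,20]
    - [0,0,0,0,0,0,20]
    - [0,0,0,0,0,0,20]
    - [0,0,0,0,0,0,20]

```text
t: 9.6
tool_pos: [0.5499, -0.2977, 0.0263]
eef_rot: [0.82, 0.573, -0.0, -0.002]
contact_force: [0.1, 0.4, -1.0]
opening: 0.0289
```

```bash
python3 - <<'E'
from h import *
print(inrk(),state()["contact_force"],state()["opening"]);to(*rk(-18,-30),.0255,70)
E
```

```text
[-15.2 -30.2  26.3] [ 0.13655347  0.36129546 -0.98953403] 0.02891286413558064
yaw 69.9 pos [ 0.5499 -0.2977  0.0263] shift [ 0.2 -2.8  0.8] turn [-0.2 -0.1 -0.1]
```

Emit:
step_arm:
  steps:
    - [0,1.5,0,0,0,0,20]
    - [0,1.5,0,0,0,0,20]
    - [0,1.5,0,0,0,0,20]
    - [0,0,0,0,0,0,20]
    - [0,0,0,0,0,0,20]
    - [0,0,0,0,0,0,20]
    - [0,0,0,0,0,0,20]
    - [0,0,0,0,0,0,20]
    - [0,0,0,0,0,0,20]
    - [0,0,0,0,0,0,20]

```text
t: 10.85
tool_pos: [0.5503, -0.2971, 0.0246]
eef_rot: [0.82, 0.572, -0.002, -0.007]
contact_force: [-2.8, 0.6, -1.1]
opening: 0.0292
```

```bash
python3 - <<'E'
from h import *
print(inrk(),state()["contact_force"],state()["opening"])
E
```

```text
[-15.1 -29.5  24.6] [-2.78587851  0.64288005 -1.13787106] 0.029153143034883068
```

Emit:
step_arm:
  steps:
    - [0,3,0,0,0,0,20]
    - [0,3,0,0,0,0,20]
    - [0,0,0,0,0,0,20]
    - [0,0,0,0,0,0,20]
    - [0,0,0,0,0,0,20]
    - [0,0,0,0,0,0,20]
    - [0,0,0,0,0,0,20]
    - [0,0,0,0,0,0,20]
    - [0,0,0,0,0,0,20]
    - [0,0,0,0,0,0,20]

```text
t: 12.1
tool_pos: [0.5499, -0.2969, 0.0245]
eef_rot: [0.82, 0.572, -0.006, -0.014]
contact_force: [-3.5, 1.4, 0.9]
opening: 0.0295
```

```bash
python3 - <<'E'
from h import *
print(inrk(),state()["contact_force"],state()["opening"])
p=wrist();save(p,"w5.png",(170,200,470,480),2)
p=get_image("scene");u,v=proj(p,[*rk(0,-20),.04]).astype(int);print(u,v);save(p,"s5.png",(u-60,v-45,u+60,v+45),5)
E
```

```text
[-15.5 -29.4  24.5] [-3.50307972  1.43819838  0.89868292] 0.029502021265758578
349 244
```

View pics/w5.png

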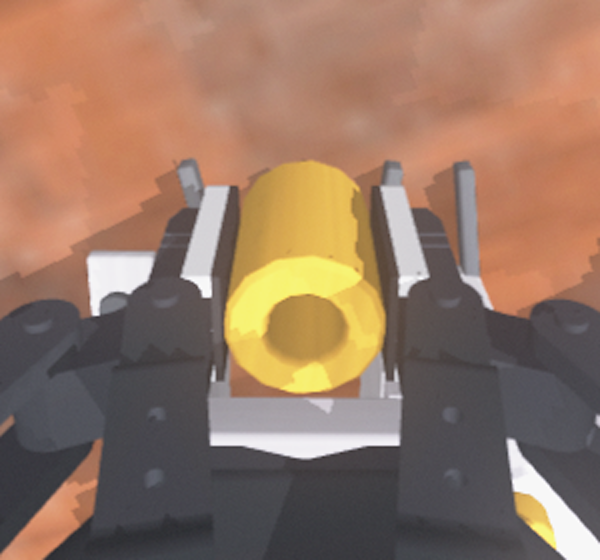

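The sleeve's top rim touches the bar's front face (305,395) and it won't go further. The resistance is only 3 to 4 N and the TCP is stuck at x≈-15, so the right bar is the low one and the long sleeves go in the left row. I back out.

Emit:
step_arm:
  steps:
    - [0,-10,0,0,0,0,20]
    - [0,-10,-2,0,0,0,20]
    - [0,-9,-3,0,0,0,20]
    - [0,0,-10,1.6,-0.7,0,20]
    - [20,0,0,0,0,0,20]
    - [20,0,0,0,0,0,20]
    - [20,0,0,0,0,0,20]
    - [0,0,0,0,0,0,20]
    - [0,0,0,0,0,0,20]
    - [0,0,0,0,0,0,20]

```text
t: 13.45
tool_pos: [0.544, -0.2249, 0.0404]
eef_rot: [0.819, 0.573, -0.018, -0.02]
contact_force: [0.2, 1.2, -0.6]
opening: 0.0294
```

```bash
python3 - <<'E'
from h import *
print(inrk(),state()["contact_force"],state()["opening"]);to(*rk(-42,30),.0265,70)
E
```

```text
[-45.6  36.2  40.4] [ 0.24627414  1.1773368  -0.61587152] 0.029429823846761932
yaw 69.9 pos [ 0.544  -0.2249  0.0404] shift [-6.1  4.4 13.8] turn [-3.   0.4 -0.1]
```

Emit:
step_arm:
  steps:
    - [-6,4,0,-3,0.4,0,20]
    - [0,0,0,0,0,0,20]
    - [0,0,7,0,0,0,20]
    - [0,0,6,0,0,0,20]
    - [0,0,0,0,0,0,20]
    - [0,0,0,0,0,0,20]
    - [0,0,0,0,0,0,20]
    - [0,0,0,0,0,0,20]
    - [0,0,0,0,0,0,20]
    - [0,0,0,0,0,0,20]

```text
t: 14.7
tool_pos: [0.5459, -0.2335, 0.0262]
eef_rot: [0.82, 0.572, -0.0, -0.0]
contact_force: [-0.6, -1.2, -0.5]
opening: 0.029
```

```bash
python3 - <<'E'
from h import *
print(inrk(),state()["contact_force"],state()["opening"]);to(*rk(-15,30),.0265,70)
E
```

```text
[-40.9  28.8  26.2] [-0.58539338 -1.2398737  -0.54583226] 0.029018950947489193
yaw 69.8 pos [ 0.5459 -0.2335  0.0262] shift [ 1.3 25.9 -0.3] turn [-0.   0.  -0.2]
```

Emit:
step_arm:
  steps:
    - [1,8,0,0,0,0,20]
    - [0,8,0,0,0,0,20]
    - [0,7,0,0,0,0,20]
    - [0,3,0,0,0,0,20]
    - [0,3,0,0,0,0,20]
    - [0,0,0,0,0,0,20]
    - [0,0,0,0,0,0,20]
    - [0,0,0,0,0,0,20]
    - [0,0,0,0,0,0,20]
    - [0,0,0,0,0,0,20]

```text
t: 15.95
tool_pos: [0.5682, -0.2401, 0.0243]
eef_rot: [0.82, 0.573, -0.006, -0.01]
contact_force: [-1.9, 1.1, 0.3]
opening: 0.0292
```

```bash
python3 - <<'E'
from h import *
print(inrk(),state()["contact_force"],state()["opening"]);to(*rk(-12,30),.0265,70)
E
```

```text
[-17.7  30.2  24.3] [-1.88674594  1.10845403  0.25772467] 0.029228617293088628
yaw 69.9 pos [ 0.5682 -0.2401  0.0243] shift [-0.2  5.6 -2.4] turn [-1.3 -0.1 -0.1]
```

```bash
python3 - <<'E'
from h import *
p=wrist();a=p["color"][200:480,170:470]
q=get_image("scene");u,v=proj(q,[*rk(-5,10),.03]).astype(int);print(u,v);b=q["color"][v-40:v+40,u-45:u+41]
a=cv2.resize(a,(400,373));b=cv2.resize(b,(400,373),interpolation=cv2.INTER_CUBIC)
cv2.imwrite("pics/c6.png",np.hstack([a,b])[:,:,::-1])
E
```

```text
339 243
```

View pics/c6.png

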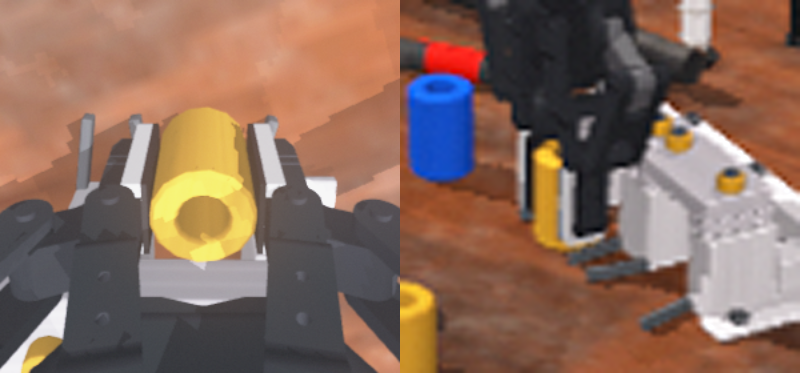

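Both stops happened with the sleeve held slightly lifted and tilted, so gripped tests are inconclusive because a 42 mm sleeve has only 3 mm to spare under the high bar. I release it here, so it stands flat, and push with closed fingers.

Emit:
step_arm:
  steps:
    - [0,0,0,0,0,0,40]
    - [0,0,0,0,0,0,50]
    - [0,0,0,0,0,0,50]
    - [0,0,-25,-1.3,0,0,50]
    - [0,0,-25,0,0,0,50]
    - [0,-15,0,0,0,0,20]
    - [0,-15,0,0,0,0,0]
    - [0,0,0,0,0,0,0]
    - [0,0,0,0,0,0,0]
    - [0,0,0,0,0,0,0]

```text
t: 17.3
tool_pos: [0.5426, -0.2311, 0.076]
eef_rot: [0.82, 0.572, 0.003, 0.003]
contact_force: [0.3, -0.6, 0.5]
opening: -0.0002
```

```bash
python3 - <<'E'
from h import *
print(inrk(),state()["contact_force"],state()["opening"]);to(*rk(-50,30),.027,70)
p=wrist();save(p,"w7.png",(170,150,470,480),1.8)
a=rk(-16,30);fit(p,*a)
for h in (.042,):print(rk(-16,30))
E
```

```text
[-44.8  29.9  76. ] [ 0.25731603 -0.64564469  0.49200417] -0.0002144901365468139
yaw 69.8 pos [ 0.5426 -0.2311  0.076 ] shift [ 0.1 -5.6 49. ] turn [ 0.5 -0.  -0.2]
[(0.036, array([ 0.5937, -0.2888]), np.float64(386.0)), (0.042, array([ 0.5937, -0.2888]), np.float64(386.0))] free [ 0.5937 -0.2888  0.036 ] 386.0
[ 0.56972552 -0.2408369 ]
```

View pics/w7.png

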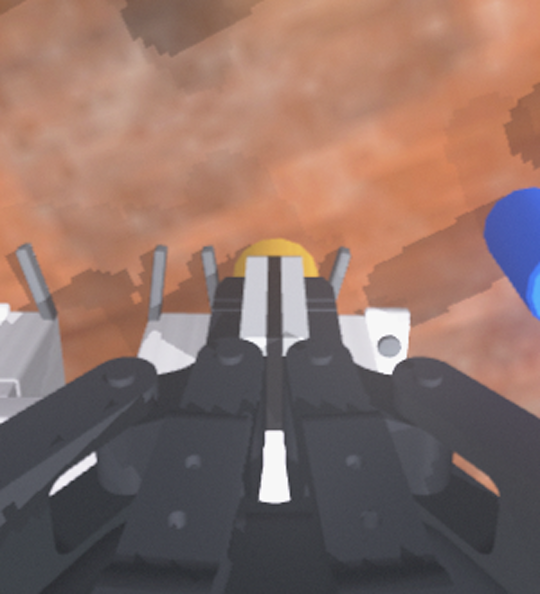

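Emit:
step_arm:
  steps:
    - [0,-9,0,0.5,0,0,0]
    - [0,0,22,0,0,0,0]
    - [0,0,23,0,0,0,0]
    - [0,0,2,0,0,0,0]
    - [0,0,0,0,0,0,0]
    - [0,5,0,0,0,0,0]
    - [0,4,0,0,0,0,0]
    - [0,3,0,0,0,0,0]
    - [0,3,0,0,0,0,0]
    - [0,3,0,0,0,0,0]

```text
t: 18.6
tool_pos: [0.5465, -0.2326, 0.03]
eef_rot: [0.819, 0.573, -0.004, -0.006]
contact_force: [-7.4, 1.0, 5.5]
opening: -0.0002
```

```bash
python3 - <<'E'
from h import *
print(inrk(),state()["contact_force"],state()["opening"]);to(*rk(-30,30),.027,70)
E
```

```text
[-40.6  29.8  30. ] [-7.4180478   1.04526004  5.4921598 ] -0.0001854548185487852
yaw 69.9 pos [ 0.5465 -0.2326  0.03  ] shift [ 0.2 10.7  2.8] turn [-0.9 -0.  -0.1]
```

Emit:
step_arm:
  steps:
    - [0,2,0,0,0,0,0]
    - [0,2,0,0,0,0,0]
    - [0,2,0,0,0,0,0]
    - [0,2,0,0,0,0,0]
    - [0,2,0,0,0,0,0]
    - [0,2,0,0,0,0,0]
    - [0,2,0,0,0,0,0]
    - [0,2,0,0,0,0,0]
    - [0,2,0,0,0,0,0]
    - [0,2,0,0,0,0,0]

```text
t: 19.85
tool_pos: [0.546, -0.232, 0.0281]
eef_rot: [0.818, 0.574, -0.019, -0.028]
contact_force: [-6.0, 1.0, 4.9]
opening: 0.0
```

```bash
python3 - <<'E'
from h import *
print(inrk(),state()["contact_force"],state()["opening"]);to(*rk(-52,30),.03,70)
p=wrist();q=get_image("scene");u,v=proj(q,[*rk(-15,20),.03]).astype(int);a=p["color"][150:450,170:470];b=q["color"][v-40:v+40,u-40:u+40]
cv2.imwrite("pics/c8.png",np.hstack([cv2.resize(a,(400,400)),cv2.resize(b,(400,400),interpolation=cv2.INTER_CUBIC)])[:,:,::-1])
E
```

```text
[-41.3  30.2  28.1] [-6.02013303  1.04054462  4.93410101] 3.71060312517704e-05
yaw 70.1 pos [ 0.546  -0.232   0.0281] shift [ -0.2 -10.8  -1.1] turn [-3.9 -0.1  0.1]
```

Free-standing, the sleeve also stops dead at centre x≈-15 in the left row (TCP -41, 6–7 N). So the left bar is the low one, which fits its thicker front face. The earlier right-row stop was with the sleeve held lifted. I back off, regrip and try the right row with the sleeve standing flat.

Emit:
step_arm:
  steps:
    - [0,-6,0,0,0,0,0]
    - [0,-5,0,-3.9,0,0,0]
    - [0,0,-25,0,0,0,0]
    - [0,0,-25,0,0,0,20]
    - [0,12,0,0,0,0,50]
    - [0,12,0,0,0,0,55]
    - [0,12,0,0,0,0,55]
    - [0,0,0,0,0,0,55]
    - [0,0,0,0,0,0,55]
    - [0,0,0,0,0,0,55]

```text
t: 21.2
tool_pos: [0.5711, -0.2407, 0.0765]
eef_rot: [0.819, 0.574, 0.001, -0.0]
contact_force: [-0.0, 0.4, 0.3]
opening: 0.0471
```

```bash
python3 - <<'E'
from h import *
print(inrk(),state()["contact_force"],state()["opening"]);to(*rk(-16,30),.024,70)
p=wrist();save(p,"w9.png",(170,150,470,480),1.8)
fit(p,*rk(-16,30));print(rk(-16,30))
E
```

```text
[-14.8  30.6  76.5] [-0.02128893  0.39984429  0.34412526] 0.04708414746386469
yaw 70.1 pos [ 0.5711 -0.2407  0.0765] shift [-0.7 -1.3 52.5] turn [ 0.1 -0.2  0.1]
[(0.036, array([ 0.5722, -0.2408]), np.float64(107.6)), (0.042, array([ 0.5699, -0.2399]), np.float64(329.8))] free [ 0.5716 -0.2406  0.0374] 75.9
[ 0.56972552 -0.2408369 ]
```

View pics/w9.png

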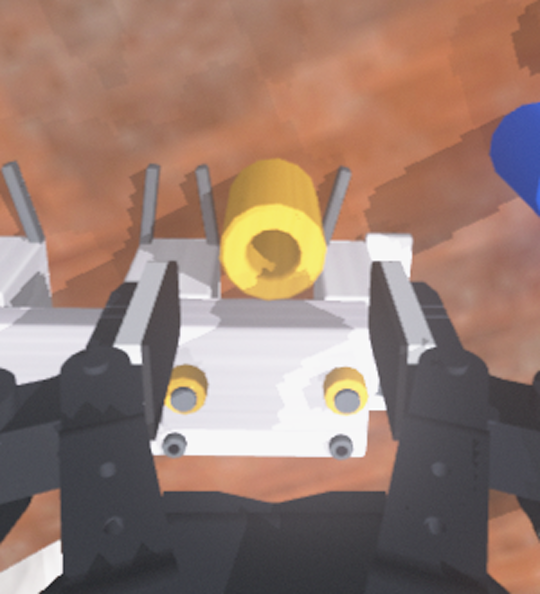

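Emit:
step_arm:
  steps:
    - [0,0,20,0,0,0,55]
    - [0,0,20,0,0,0,55]
    - [0,0,12,0,0,0,55]
    - [0,0,0,0,0,0,55]
    - [0,0,0,0,0,0,30]
    - [0,0,0,0,0,0,20]
    - [0,0,0,0,0,0,20]
    - [0,0,0,0,0,0,20]
    - [0,-8,-1,0,0,0,20]
    - [0,-8,-6,0,0,0,20]
  squeeze: 30

```text
t: 22.5
tool_pos: [0.5547, -0.2355, 0.0279]
eef_rot: [0.819, 0.574, 0.0, -0.001]
contact_force: [-0.1, -0.6, -1.4]
opening: 0.0293
```

```bash
python3 - <<'E'
from h import *
print(inrk(),state()["contact_force"],state()["opening"]);to(*rk(-36,-30),.033,70)
E
```

```text
[-31.9  29.8  27.9] [-0.13918508 -0.58189828 -1.43730395] 0.029292033329889413
yaw 70.1 pos [ 0.5547 -0.2355  0.0279] shift [-59.8  -4.1  -5.2] turn [-0.  -0.1  0.1]
```

Emit:
step_arm:
  steps:
    - [0,0,-18,0,0,0,20]
    - [-20,0,0,0,0,0,20]
    - [-20,0,0,0,0,0,20]
    - [-20,6,0,0,0,0,20]
    - [0,0,0,0,0,0,20]
    - [0,0,0,0,0,0,20]
    - [0,0,10,0,0,0,20]
    - [0,0,8,0,0,0,20]
    - [0,0,0,0,0,0,20]
    - [0,0,0,0,0,0,20]

```text
t: 23.75
tool_pos: [0.5375, -0.2973, 0.0267]
eef_rot: [0.819, 0.574, 0.0, -0.002]
contact_force: [-0.1, 1.7, -0.4]
opening: 0.0293
```

```bash
python3 - <<'E'
from h import *
print(inrk(),state()["contact_force"],state()["opening"]);to(*rk(-24,-30),.024,70)
E
```

```text
[-27.  -34.1  26.7] [-0.12893339  1.66250315 -0.44965708] 0.029332302718377577
yaw 70.1 pos [ 0.5375 -0.2973  0.0267] shift [4.1 3.  2.8] turn [-0.1 -0.1  0.1]
```

Emit:
step_arm:
  steps:
    - [4,3,0,0,0,0,20]
    - [0,0,3,0,0,0,20]
    - [0,0,0,0,0,0,40]
    - [0,0,0,0,0,0,50]
    - [0,0,0,0,0,0,50]
    - [0,0,-25,0,0,0,50]
    - [0,0,-25,0,0,0,50]
    - [0,-18,0,0,0,0,20]
    - [0,-18,0,0,0,0,0]
    - [0,0,0,0,0,0,0]

```text
t: 25.0
tool_pos: [0.5091, -0.2833, 0.0776]
eef_rot: [0.819, 0.574, 0.001, 0.001]
contact_force: [0.5, 0.1, -0.2]
opening: -0.0001
```

```bash
python3 - <<'E'
from h import *
print(inrk(),state()["contact_force"],state()["opening"]);to(*rk(-61,-30),.028,70)
E
```

```text
[-58.4 -30.7  77.6] [ 0.46655188  0.12824104 -0.23190526] -7.294292989029204e-05
yaw 70.1 pos [ 0.5091 -0.2833  0.0776] shift [ 0.6 -2.7 49.6] turn [ 0.1 -0.   0.1]
```

Emit:
step_arm:
  steps:
    - [0.5,-3,24,0,0,0,0]
    - [0,0,24,0,0,0,0]
    - [0,0,1,0,0,0,0]
    - [0,6,0,0,0,0,0]
    - [0,5,0,0,0,0,0]
    - [0,4,0,0,0,0,0]
    - [0,3,0,0,0,0,0]
    - [0,3,0,0,0,0,0]
    - [0,3,0,0,0,0,0]
    - [0,3,0,0,0,0,0]

```text
t: 26.25
tool_pos: [0.5389, -0.2951, 0.0326]
eef_rot: [0.819, 0.574, 0.003, 0.006]
contact_force: [-0.5, 0.2, -0.9]
opening: -0.0001
```

```bash
python3 - <<'E'
from h import *
print(inrk(),state()["contact_force"],state()["opening"]);to(*rk(-16,-30),.028,70)
E
```

```text
[-26.4 -31.6  32.6] [-0.49853741  0.16686357 -0.94951417] -8.215517038145158e-05
yaw 70.0 pos [ 0.5389 -0.2951  0.0326] shift [ 1.6 10.4  4.7] turn [0.7 0.1 0. ]
```

Passes freely: TCP at -26 with under 1 N, so the right row has the high bar. Push to centre ≈ +10.

Emit:
step_arm:
  steps:
    - [1.5,4,3,0,0,0,0]
    - [0,3,1,0,0,0,0]
    - [0,3,0,0,0,0,0]
    - [0,0,0,0,0,0,0]
    - [0,-6,0,0,0,0,0]
    - [0,0,-30,0,0,0,20]
    - [0,0,-30,0,0,0,50]
    - [0,0,0,0,0,0,55]
    - [0,0,0,0,0,0,55]
    - [0,0,0,0,0,0,55]

```text
t: 27.5
tool_pos: [0.5404, -0.2933, 0.0869]
eef_rot: [0.819, 0.574, 0.002, 0.004]
contact_force: [-0.6, 0.4, 0.2]
opening: 0.047
```

```bash
python3 - <<'E'
from h import *
print(inrk(),state()["contact_force"],state()["opening"]);to(.4615,-.193,.09,70)
p=wrist();m=brass(p);n,l,st,ce=cv2.connectedComponentsWithStats(m)
for i in range(1,n):
    if st[i,4]>150: print(st[i],np.round(ray(p,*ce[i],.02),3))
E
```

```text
[-25.6 -29.3  86.9] [-0.59521577  0.35246492  0.17394674] 0.04702290768335051
yaw 70.0 pos [ 0.5404 -0.2933  0.0869] shift [  67.3 -108.4   -4.1] turn [0.5 0.1 0. ]
[  99    0   95   47 3175] [ 0.395 -0.324  0.02 ]
[ 420   13   94   82 5564] [ 0.461 -0.189  0.02 ]
[ 267   20   67   75 3189] [ 0.434 -0.265  0.02 ]
[ 297  285   47   42 1659] [ 0.565 -0.303  0.02 ]
[265 356  22  23 261] [ 0.595 -0.344  0.02 ]
[349 357  22  23 229] [ 0.614 -0.294  0.02 ]
```

Emit:
step_arm:
  steps:
    - [22,-36,0,0.5,0,0,55]
    - [22,-36,0,0,0,0,55]
    - [22,-36,0,0,0,0,55]
    - [0,0,0,0,0,0,55]
    - [0,0,0,0,0,0,55]
    - [0,0,0,0,0,0,55]
    - [0,0,0,0,0,0,55]
    - [0,0,0,0,0,0,55]
    - [0,0,0,0,0,0,55]
    - [0,0,0,0,0,0,55]

```text
t: 28.8
tool_pos: [0.4593, -0.1936, 0.082]
eef_rot: [0.82, 0.573, -0.001, -0.002]
contact_force: [0.5, -0.5, 0.3]
opening: 0.0471
```

```bash
python3 - <<'E'
from h import *
print(inrk(),state()["opening"]);to(.4617,-.193,.025,70)
p=wrist();fit(p,.4617,-.193)
E
```

```text
[-135.9   36.6   82. ] 0.047061217999702
yaw 69.9 pos [ 0.4593 -0.1936  0.082 ] shift [ 1.4  2.3 57. ] turn [-0.3 -0.  -0.1]
[(0.036, array([ 0.4628, -0.1934]), np.float64(139.8)), (0.042, array([ 0.4605, -0.1926]), np.float64(235.0))] free [ 0.4619 -0.1931  0.0383] 66.6
```

Emit:
step_arm:
  steps:
    - [1,2.5,20,0,0,0,55]
    - [0,0,20,0,0,0,55]
    - [0,0,16,0,0,0,55]
    - [0,0,0,0,0,0,30]
    - [0,0,0,0,0,0,20]
    - [0,0,0,0,0,0,20]
    - [0,0,0,0,0,0,20]
    - [0,0,0,0,0,0,20]
    - [0,0,-30,0,0,0,20]
    - [0,0,-30,0,0,0,20]

```text
t: 30.1
tool_pos: [0.4615, -0.1931, 0.0855]
eef_rot: [0.82, 0.573, -0.002, -0.003]
contact_force: [0.1, -0.5, -1.6]
opening: 0.0292
```

```bash
python3 - <<'E'
from h import *
print(inrk(),state()["contact_force"],state()["opening"]);to(*rk(-28,-30),.027,70)
E
```

```text
[-134.1   37.9   85.5] [ 0.05055185 -0.4743732  -1.55858281] 0.029204827638325985
yaw 69.9 pos [ 0.4615 -0.1931  0.0855] shift [-67.7 106.6  57.7] turn [-0.4 -0.  -0.1]
```

Emit:
step_arm:
  steps:
    - [-23,35,0,-0.4,0,0,20]
    - [-23,35,0,0,0,0,20]
    - [-22,35,0,0,0,0,20]
    - [0,0,0,0,0,0,20]
    - [0,0,0,0,0,0,20]
    - [0,0,15,0,0,0,20]
    - [0,0,15,0,0,0,20]
    - [0,0,10,0,0,0,20]
    - [0,0,0,0,0,0,20]
    - [0,0,0,0,0,0,20]

```text
t: 31.35
tool_pos: [0.5372, -0.2921, 0.0444]
eef_rot: [0.819, 0.574, 0.001, -0.0]
contact_force: [0.5, -0.0, -1.4]
opening: 0.0293
```

```bash
python3 - <<'E'
from h import *
print(inrk(),state()["contact_force"],state()["opening"]);to(*rk(-27,-30),.024,70)
E
```

```text
[-29.  -29.3  44.4] [ 0.51400342 -0.04262274 -1.41041416] 0.029299298542060998
yaw 70.0 pos [ 0.5372 -0.2921  0.0444] shift [-0.7  2.  20.4] turn [ 0.  -0.1  0. ]
```

Emit:
step_arm:
  steps:
    - [-0.5,2,10,0,0,0,20]
    - [0,0,9,0,0,0,20]
    - [0,0,0,0,0,0,40]
    - [0,0,0,0,0,0,50]
    - [0,0,0,0,0,0,50]
    - [0,0,-25,0,0,0,50]
    - [0,0,-25,0,0,0,50]
    - [0,-19,0,0,0,0,20]
    - [0,-19,0,0,0,0,0]
    - [0,0,0,0,0,0,0]

```text
t: 32.6
tool_pos: [0.5053, -0.2823, 0.0795]
eef_rot: [0.819, 0.574, 0.002, 0.004]
contact_force: [0.3, 0.7, 0.5]
opening: -0.0
```

```bash
python3 - <<'E'
from h import *
print(inrk(),state()["contact_force"],state()["opening"]);to(*rk(-65,-30),.027,70)
E
```

```text
[-62.4 -31.   79.5] [0.3036514  0.69503092 0.5168543 ] -3.0478915255384457e-05
yaw 70.0 pos [ 0.5053 -0.2823  0.0795] shift [ 1.1 -3.1 52.5] turn [0.5 0.1 0. ]
```

Emit:
step_arm:
  steps:
    - [1,-3,25,0.5,0,0,0]
    - [0,0,25,0,0,0,0]
    - [0,0,2,0,0,0,0]
    - [0,6,0,0,0,0,0]
    - [0,5,0,0,0,0,0]
    - [0,5,0,0,0,0,0]
    - [0,4,0,0,0,0,0]
    - [0,4,0,0,0,0,0]
    - [0,4,0,0,0,0,0]
    - [0,4,0,0,0,0,0]

```text
t: 33.85
tool_pos: [0.5403, -0.2954, 0.0316]
eef_rot: [0.819, 0.574, 0.001, 0.005]
contact_force: [-1.0, 0.6, 0.4]
opening: -0.0002
```

```bash
python3 - <<'E'
from h import *
print(inrk(),state()["contact_force"],state()["opening"]);to(*rk(-16,-30),.028,70)
E
```

```text
[-25.  -31.3  31.6] [-0.99194041  0.63029125  0.42640815] -0.0002117094726880818
yaw 70.0 pos [ 0.5403 -0.2954  0.0316] shift [1.4 9.  3.7] turn [0.5 0.2 0. ]
```

Emit:
step_arm:
  steps:
    - [1.4,3,2,0.5,0,0,0]
    - [0,3,1,0,0,0,0]
    - [0,2,0,0,0,0,0]
    - [0,2,0,0,0,0,0]
    - [0,2,0,0,0,0,0]
    - [0,2,0,0,0,0,0]
    - [0,1.5,0,0,0,0,0]
    - [0,1.5,0,0,0,0,0]
    - [0,1.5,0,0,0,0,0]
    - [0,1.5,0,0,0,0,0]

```text
t: 35.1
tool_pos: [0.5484, -0.2967, 0.0274]
eef_rot: [0.819, 0.574, -0.01, -0.012]
contact_force: [-6.5, 1.5, 4.6]
opening: -0.0002
```

```bash
python3 - <<'E'
from h import *
print(inrk(),state()["contact_force"],state()["opening"]);to(*rk(-30,-30),.09,70)
E
```

```text
[-17.  -29.8  27.4] [-6.51730303  1.48129185  4.59541026] -0.00022455244331558288
yaw 70.1 pos [ 0.5484 -0.2967  0.0274] shift [ -0.3 -15.  -62.2] turn [-1.8  0.1  0.1]
```

The right row stopped at TCP x=-17 (centres ≈9.5 and 39.5) with 6.5 N, which is home. Next is short sleeve C.

Emit:
step_arm:
  steps:
    - [0,-8,0,0,0,0,0]
    - [0,-5,-30,-1.8,0,0,0]
    - [0,0,-30,0,0,0,30]
    - [0,-30,0,0,0,0,55]
    - [0,-36,0,0,0,0,55]
    - [0,-36,0,0,0,0,55]
    - [0,0,0,0,0,0,55]
    - [0,0,0,0,0,0,55]
    - [0,0,0,0,0,0,55]
    - [0,0,0,0,0,0,55]

```text
t: 36.35
tool_pos: [0.4435, -0.2596, 0.0909]
eef_rot: [0.819, 0.574, 0.003, 0.009]
contact_force: [0.5, -0.4, -0.2]
opening: 0.0469
```

```bash
python3 - <<'E'
from h import *
print(inrk(),state()["opening"]);to(.436,-.2655,.024,70)
p=wrist();fit(p,.436,-.2655);fit(p,.389,-.3235)
E
```

```text
[-128.2  -30.8   90.9] 0.046858839094022324
yaw 70.1 pos [ 0.4435 -0.2596  0.0909] shift [-7.8 -6.2 66.9] turn [1.  0.3 0.1]
[(0.036, array([ 0.4356, -0.2651]), np.float64(213.2)), (0.042, array([ 0.4329, -0.2633]), np.float64(533.4))] free [ 0.4368 -0.2657  0.032 ] 65.7
[(0.036, array([ 0.3889, -0.3226]), np.float64(251.2)), (0.042, array([ 0.3885, -0.319 ]), np.float64(644.6))] free [ 0.3893 -0.3244  0.0325] 70.5
```

Emit:
step_arm:
  steps:
    - [-8,-6,5,1,0.3,0,55]
    - [0,0,20,0,0,0,55]
    - [0,0,21,0,0,0,55]
    - [0,0,20,0,0,0,55]
    - [0,0,0,0,0,0,30]
    - [0,0,0,0,0,0,20]
    - [0,0,0,0,0,0,20]
    - [0,0,0,0,0,0,20]
    - [0,0,-30,0,0,0,20]
    - [0,0,-30,0,0,0,20]

```text
t: 37.65
tool_pos: [0.4335, -0.2673, 0.0829]
eef_rot: [0.819, 0.574, -0.001, -0.002]
contact_force: [-0.0, -0.2, -0.9]
opening: 0.029
```

```bash
python3 - <<'E'
from h import *
print(inrk(),state()["contact_force"],state()["opening"]);to(*rk(-27,30),.025,70)
E
```

```text
[-135.   -41.4   82.9] [-0.02832338 -0.16745548 -0.85836454] 0.029026728013855935
yaw 70.1 pos [ 0.4335 -0.2673  0.0829] shift [ 71.2 108.4  57.4] turn [-0.3 -0.1  0.1]
```

Emit:
step_arm:
  steps:
    - [24,36,0,-0.3,0,0,20]
    - [24,36,0,0,0,0,20]
    - [23,33,0,0,0,0,20]
    - [0,0,0,0,0,0,20]
    - [0,0,0,0,0,0,20]
    - [0,0,15,0,0,0,20]
    - [0,0,15,0,0,0,20]
    - [0,0,10,0,0,0,20]
    - [0,0,0,0,0,0,20]
    - [0,0,0,0,0,0,20]

```text
t: 38.9
tool_pos: [0.558, -0.2381, 0.0444]
eef_rot: [0.82, 0.573, 0.0, 0.002]
contact_force: [0.0, -0.8, -1.3]
opening: 0.0292
```

```bash
python3 - <<'E'
from h import *
print(inrk(),state()["contact_force"],state()["opening"]);to(*rk(-29,30),.024,70)
E
```

```text
[-28.   28.5  44.4] [ 0.00482673 -0.77441099 -1.33668364] 0.029220044870474235
yaw 69.9 pos [ 0.558  -0.2381  0.0444] shift [ 1.5 -1.1 20.4] turn [ 0.2  0.1 -0.1]
```

Emit:
step_arm:
  steps:
    - [1.5,-1,10,0,0,0,20]
    - [0,0,10,0,0,0,20]
    - [0,0,0,0,0,0,40]
    - [0,0,0,0,0,0,50]
    - [0,0,0,0,0,0,50]
    - [0,0,-25,0,0,0,50]
    - [0,0,-25,0,0,0,50]
    - [0,-19,0,0,0,0,20]
    - [0,-19,0,0,0,0,0]
    - [0,0,0,0,0,0,0]

```text
t: 40.15
tool_pos: [0.5241, -0.2245, 0.0782]
eef_rot: [0.82, 0.573, 0.002, 0.006]
contact_force: [0.4, -0.5, 0.3]
opening: -0.0
```

```bash
python3 - <<'E'
from h import *
print(inrk(),state()["contact_force"],state()["opening"]);to(*rk(-65,30),.026,70)
E
```

```text
[-64.4  29.8  78.2] [ 0.35511153 -0.49039097  0.3436704 ] -2.647707628328217e-06
yaw 69.9 pos [ 0.5241 -0.2245  0.0782] shift [ 0.4 -1.3 52.2] turn [ 0.7  0.2 -0.1]
```

Emit:
step_arm:
  steps:
    - [0.5,-2,25,0.7,0,0,0]
    - [0,0,25,0,0,0,0]
    - [0,0,2,0,0,0,0]
    - [0,6,0,0,0,0,0]
    - [0,5,0,0,0,0,0]
    - [0,5,0,0,0,0,0]
    - [0,4,0,0,0,0,0]
    - [0,4,0,0,0,0,0]
    - [0,4,0,0,0,0,0]
    - [0,4,0,0,0,0,0]

```text
t: 41.4
tool_pos: [0.5612, -0.2389, 0.031]
eef_rot: [0.82, 0.573, 0.001, 0.007]
contact_force: [-0.8, -0.2, -0.4]
opening: -0.0
```

```bash
python3 - <<'E'
from h import *
print(inrk(),state()["contact_force"],state()["opening"]);to(*rk(-16,30),.027,70)
E
```

```text
[-24.7  28.9  31. ] [-0.80291396 -0.18248934 -0.37603857] -5.77568734697412e-06
yaw 69.9 pos [ 0.5612 -0.2389  0.031 ] shift [1.1 8.6 4.1] turn [ 0.7  0.3 -0.1]
```

Emit:
step_arm:
  steps:
    - [1,3,3,0.7,0,0,0]
    - [0,3,1,0,0,0,0]
    - [0,1,0,0,0,0,0]
    - [0,-8,0,0,0,0,0]
    - [0,0,-30,0,0,0,0]
    - [0,0,-30,0,0,0,30]
    - [-34,-32,0,0,0,0,55]
    - [-34,-32,0,0,0,0,55]
    - [-34,-32,0,0,0,0,55]
    - [-30,-28,0,0,0,0,55]

```text
t: 42.65
tool_pos: [0.3954, -0.3188, 0.0899]
eef_rot: [0.818, 0.575, -0.002, 0.003]
contact_force: [-0.8, 0.1, -0.1]
opening: 0.0469
```

```bash
python3 - <<'E'
from h import *
print(inrk(),state()["opening"]);to(.389,-.324,.07,70)
p=wrist();fit(p,.389,-.324)
m=brass(p);n,l,st,ce=cv2.connectedComponentsWithStats(m)
for i in range(1,n):
    if st[i,4]>150: print(st[i],np.round(ray(p,*ce[i],.02),3))
E
```

```text
[-153.2 -102.8   89.9] 0.0469154723992852
yaw 70.2 pos [ 0.3954 -0.3188  0.0899] shift [-6.9 -4.3 19.9] turn [0.2 0.4 0.2]
[(0.036, array([ 0.3871, -0.3247]), np.float64(265.5)), (0.042, array([ 0.3849, -0.3238]), np.float64(443.2))] free [ 0.3874 -0.3249  0.0349] 256.8
[ 276  221   60   71 3158] [ 0.388 -0.325  0.02 ]
[   0  325   50   67 2005] [ 0.39  -0.527  0.02 ]
```

Emit:
step_arm:
  steps:
    - [-7,-4,5,0.2,0.4,0,55]
    - [0,0,20,0,0,0,55]
    - [0,0,21,0,0,0,55]
    - [0,0,19,0,0,0,55]
    - [0,0,0,0,0,0,30]
    - [0,0,0,0,0,0,20]
    - [0,0,0,0,0,0,20]
    - [0,0,0,0,0,0,20]
    - [0,0,-30,0,0,0,20]
    - [0,0,-30,0,0,0,20]

```text
t: 43.95
tool_pos: [0.3845, -0.3243, 0.0833]
eef_rot: [0.818, 0.575, -0.002, -0.002]
contact_force: [0.7, -0.5, -1.9]
opening: 0.029
```

```bash
python3 - <<'E'
from h import *
print(inrk(),state()["contact_force"],state()["opening"]);to(*rk(-29,30),.024,70)
E
```

```text
[-161.5 -111.7   83.3] [ 0.74073482 -0.54570562 -1.88822245] 0.028999135296543337
yaw 70.1 pos [ 0.3845 -0.3243  0.0833] shift [141.4 133.2  58.5] turn [-0.3  0.   0.1]
```

Emit:
step_arm:
  steps:
    - [35,33,0,-0.3,0,0,20]
    - [35,33,0,0,0,0,20]
    - [35,33,0,0,0,0,20]
    - [34,30,0,0,0,0,20]
    - [0,0,0,0,0,0,20]
    - [0,0,0,0,0,0,20]
    - [0,0,15,0,0,0,20]
    - [0,0,15,0,0,0,20]
    - [0,0,8,0,0,0,20]
    - [0,0,0,0,0,0,20]

```text
t: 45.2
tool_pos: [0.5567, -0.2403, 0.0476]
eef_rot: [0.82, 0.572, -0.0, 0.004]
contact_force: [-0.4, -0.4, -0.4]
opening: 0.0292
```

```bash
python3 - <<'E'
from h import *
print(inrk(),state()["contact_force"],state()["opening"]);to(*rk(-30,30),.024,70)
E
```

```text
[-28.4  26.   47.6] [-0.41613973 -0.40672269 -0.39645859] 0.02924455264123809
yaw 69.8 pos [ 0.5567 -0.2403  0.0476] shift [ 4.1 -1.8 23.6] turn [ 0.4  0.3 -0.2]
```

Emit:
step_arm:
  steps:
    - [4,-2,8,0.4,0.3,0,20]
    - [0,0,8,0,0,0,20]
    - [0,0,7,0,0,0,20]
    - [0,0,0,0,0,0,40]
    - [0,0,0,0,0,0,50]
    - [0,0,0,0,0,0,50]
    - [0,0,-25,0,0,0,50]
    - [0,0,-25,0,0,0,50]
    - [0,-19,0,0,0,0,20]
    - [0,-19,0,0,0,0,0]

```text
t: 46.45
tool_pos: [0.5236, -0.2245, 0.078]
eef_rot: [0.82, 0.572, 0.002, 0.004]
contact_force: [-0.1, 0.5, -0.4]
opening: 0.0068
```

```bash
python3 - <<'E'
from h import *
print(inrk(),state()["contact_force"],state()["opening"]);to(*rk(-65,30),.026,70)
E
```

```text
[-65.   29.6  78. ] [-0.08980663  0.53141722 -0.38591621] 0.006779507654445636
yaw 69.8 pos [ 0.5236 -0.2245  0.078 ] shift [ 0.5 -0.4 52. ] turn [ 0.4  0.1 -0.2]
```

Emit:
step_arm:
  steps:
    - [0.5,-2,25,0.4,0,0,0]
    - [0,0,25,0,0,0,0]
    - [0,0,2,0,0,0,0]
    - [0,6,0,0,0,0,0]
    - [0,5,0,0,0,0,0]
    - [0,5,0,0,0,0,0]
    - [0,4,0,0,0,0,0]
    - [0,4,0,0,0,0,0]
    - [0,4,0,0,0,0,0]
    - [0,4,0,0,0,0,0]

```text
t: 47.7
tool_pos: [0.5562, -0.2367, 0.0311]
eef_rot: [0.82, 0.572, 0.001, 0.004]
contact_force: [-2.5, -0.2, 0.9]
opening: 0.0001
```

```bash
python3 - <<'E'
from h import *
print(inrk(),state()["contact_force"],state()["opening"]);to(*rk(-16,30),.027,70)
E
```

```text
[-30.1  29.3  31.1] [-2.48190243 -0.20226783  0.86305267] 0.00012943525349775204
yaw 69.8 pos [ 0.5562 -0.2367  0.0311] shift [ 0.8 14.1  4.2] turn [ 0.5  0.2 -0.2]
```

Emit:
step_arm:
  steps:
    - [0.8,3,3,0.5,0,0,0]
    - [0,3,1,0,0,0,0]
    - [0,3,0,0,0,0,0]
    - [0,3,0,0,0,0,0]
    - [0,2,0,0,0,0,0]
    - [0,2,0,0,0,0,0]
    - [0,2,0,0,0,0,0]
    - [0,2,0,0,0,0,0]
    - [0,1.5,0,0,0,0,0]
    - [0,1.5,0,0,0,0,0]

```text
t: 48.95
tool_pos: [0.5699, -0.2407, 0.0255]
eef_rot: [0.82, 0.572, -0.008, -0.01]
contact_force: [-5.7, 2.6, 4.2]
opening: 0.0
```

```bash
python3 - <<'E'
from h import *
print(inrk(),state()["contact_force"],state()["opening"]);to(*rk(-16,30),.027,70)
E
```

```text
[-15.9  30.2  25.5] [-5.69255494  2.57421721  4.20098064] 3.101327822418605e-05
yaw 69.8 pos [ 0.5699 -0.2407  0.0255] shift [-0.2 -0.1 -1.5] turn [-1.5  0.1 -0.2]
```

Left row home too. Back off, rise and inspect.

Emit:
step_arm:
  steps:
    - [0,-8,0,0,0,0,0]
    - [0,-6,-10,-1.5,0,0,0]
    - [0,0,-40,0,0,0,0]
    - [0,0,-40,0,0,0,0]
    - [-15,0,-40,0,0,0,0]
    - [-15,5,-20,0,0,0,0]
    - [0,0,0,0,0,0,0]
    - [0,0,0,0,0,0,0]
    - [0,0,0,0,0,0,0]
    - [0,0,0,0,0,0,0]

```text
t: 50.2
tool_pos: [0.5503, -0.2635, 0.1765]
eef_rot: [0.82, 0.573, 0.001, 0.003]
contact_force: [1.0, 0.1, -0.5]
opening: -0.0001
```

```bash
python3 - <<'E'
from h import *
print(inrk());p=wrist()
a=p["color"];u,v=proj(p,[*rk(10,0),.02]).astype(int);print(u,v)
y0=min(max(0,v-75),330);save(p,"w10.png",(u-100,y0,u+100,y0+150),4)
m=brass(p);n,l,st,ce=cv2.connectedComponentsWithStats(m)
for i in range(1,n):
    if st[i,4]>40: print(st[i])
# predicted rim rear (x=10-15) and centres at top
for y,h in((30,.036),(-30,.042)):
    print(y,"rear floor",proj(p,[*rk(-5,y),0]),"rear top",proj(p,[*rk(-5,y),h]),"deep centre top",proj(p,[*rk(40,y),h]), "deep far top",proj(p,[*rk(55,y),h]))
E
```

```text
[-26.5   2.  176.5]
318 264
[267 240  35  24 638]
[338 241  35  21 562]
[242 283  16  15 121]
[299 283  15  16  98]
[322 284  14   8  77]
[378 284  15  16 107]
[266 308  23  13 234]
[356 309  14   9  92]
30 rear floor [352.65806757 239.81817448] rear top [356.36659073 254.65536536] deep centre top [354.77611651 304.75461788] deep far top [354.27988032 320.385844  ]
-30 rear floor [285.32398111 239.93507151] rear top [280.12688837 257.61529684] deep centre top [282.29579427 308.53959344] deep far top [282.9716211  324.40750453]
```

View pics/w10.png

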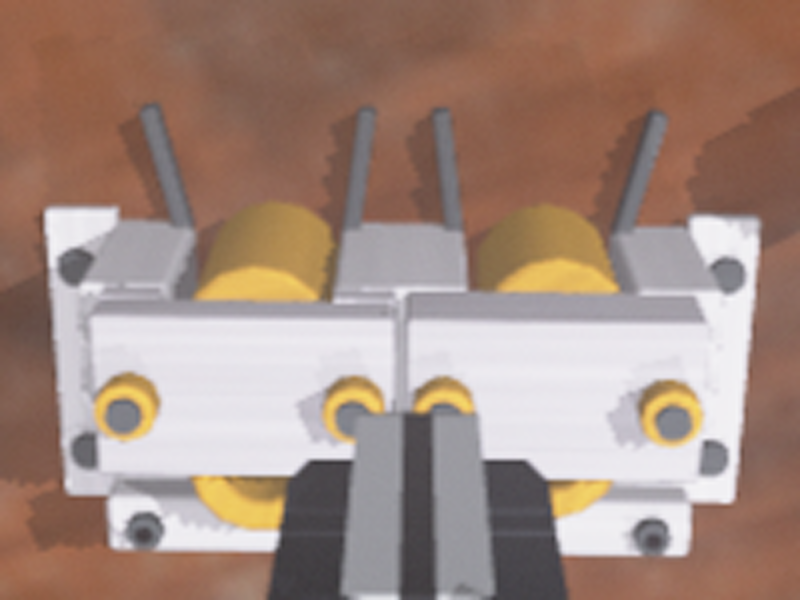

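Two sleeves stand upright in each row. The front ones' rear edges are at rows 240 and 241 (predicted 239.9 and 239.8), and the deep rims show behind the bars at (235,500) and (585,495). Handing in.

```bash
python3 -c "
from h import *
s=state();print(s['t'],s['contact_force']);print(sign_off())"
```

```text
50.25 [ 0.8144572   0.0040398  -0.54188729]
the job is handed in; nothing more can be done
None
```

All four brass sleeves are sorted, and the job was handed in at t = 50 s. The two long ones are in the right row under the higher bar, and the two short ones are in the left row under the lower bar.

- **Finding the high bar:** I tried a long sleeve gently in both rows while holding it, and it stopped at both bars. It was slightly lifted and tilted in the grip, so those tries proved nothing. Standing free, it stopped in the left row at centre x ≈ -15 mm with about 7 N, and passed freely under the right bar.
- **Last checks:** both rows stopped against their ends at 6–7 N. In the final wrist picture all four sleeves are upright and the front ones' rear edges are within about 1 px of the predicted home position.
- **Not checked:** I took no final picture of the bystanders. The arm did not work near them, and the forces I read gave no sign of unexpected contact. My silhouette fit read every sleeve about 5 mm short, so I sorted by the difference between sleeves; the bar behaviour agreed.

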